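# Kit up the chain press jaws and shut the shelf flap

## Robot

A 7-joint arm with a two-finger parallel gripper is mounted at the origin on the work surface. World frame = base frame: x ahead of the robot, y to its left, z up, the work surface at z = 0. Lengths are in m, angles in rad, forces in N, time in s.
With the tool pointing down it reaches from about 0.35 to 0.9 m from the base axis. Payload 19.9 kg.
Tool frame: the origin (TCP) lies between the finger pads; the fingertips stand 19 mm ahead of it and the grasp point (between the pads) is the TCP; z points along the fingers, y is the direction in which the jaws open and shut (so a half turn about z gives the same grasp; the last joint's range is limited). The gripper opens to 94 mm and grips with 3 to 60 N. Pads are 16 mm wide; open, the fingers measure 119 mm over their backs; the gripper's body (75 mm by 177 mm) begins 78 mm behind the grasp point.
Start: joints at [-0.042, 0.417, -0.01, 1.614, 0.005, 1.111, -0.053], TCP at [0.625, 0, 0.224] pointing down, gripper open.
Joint ranges: [-2.81, 2.81], [-0.39, 2.02], [-1.27, 1.25], [0.06, 2.57], [-1.19, 4.33], [0.19, 2], [-2.82, 2.82]. Speed limits (rad/s): [1.89, 1.89, 2.39, 2.39, 3.01, 3.01, 3.01].

## Interface

Orientations are given as a 3x3 rotation matrix whose columns are the frame's x, y, z axes.
In Python, from rig import robot gives the robot as it stands. Calls block until the motion is done:
- robot.move_ptp(position, orientation): joint-space move of the TCP to a pose.
- robot.move_linear(position, velocity=0.15, frame=None, threshold=None): straight line of the TCP; frame=None keeps the orientation; velocity is the mean speed in m/s. With threshold (N) it stops when the force on the tool has changed by that much, and returns True; else False.
- robot.goto_joints(angles): joint-space move.
- robot.gripper_to(opening): finger opening in m; the grip force is fixed at half the most; returns when the fingers have stopped.
- robot.pause(seconds).
- robot.ik(position, orientation): joint angles nearest the present ones, or None.
- robot.get_state(): the state.
- robot.grab_frame(name): name is "scene" or "side" or "wrist"; returns the picture (480x640x3 uint8, red, green, blue); there is no depth.
- robot.camera_info(name): a dict with "fx", "fy", "cx", "cy" (pixels), "rvec" (rotation vector, rad) and "tvec" (3), from world to camera coordinates, as OpenCV has them. Camera axes: x right, y down, z forward; pixel columns grow to the right and rows downward; lengths in m; the calibration is good to about 2 mm. The wrist camera is an equidistant fisheye: a pixel r from the principal point sees the ray r / f radians off the axis. A picture is of the moment at which its call begins: read the wrist's pose just before it. camera_info takes no time and is no camera call; for the wrist camera it gives the pose at the moment of the call.
A pose or a line that the arm cannot do raises robot.PlanningError and nothing moves.
- robot.sign_off(): hands the job in, once; it reports no verdict.
The state is a dict: "time": time; "qpos": joint angles; "joint_vel": joint speeds; "effort": joint torques, N m; "ee_pos": TCP position; "tool_rot": TCP orientation; "force": force on the tool from outside, world axes, zero at the start; "moment": the same for the moment, N m; "opening": finger opening in m.
Only numpy, scipy, OpenCV 4.12 (cv2) and the standard library are available. Lean on these libraries where they do the work, as an engineer would, in place of code of your own. Each camera call takes 0.05 s, during which the arm holds its last target. There are 200 camera calls.

## Task

Take every hanging tray down from the sloping rack by tilting its low end up and lifting its nib off the ledge, stand the trays level on the floor of the red shelf, and stand the press jaw of the matching colour upright inside the rim of each tray. When all of them are in, push the shelf's drop flap up until it snaps shut on its catch and stays. Leave the hammer, the pin extractor and the nylon bushing where they are; a jaw whose tray is missing is not needed.

Things in the scene. Friction and masses are not known exactly. Their poses are not given: they have to be found in the camera images.
- rack: Fixed grey hang rack, 410 mm wide (y), holding up to four trays side by side about 90 mm apart. It slopes up at 30 degrees along its own +x (away from the robot), from 45 to 165 mm above the table. Origin on the table under the slope's centre, z up. Trays hook behind the dark ledge bar; a bright steel hood strip over their upper ends stops them being lifted straight off.
- ledge (a point): Middle of the ledge bar's upper edge, behind which nibs hook (along rack y). Hung trays' upper tongues lie under the hood, 14 mm clear below it, overlapped 13 mm, stop plate 14 mm beyond. To unhook: turn the tray about its nib's lower inner edge until level (30 degrees), raise it 24 mm square to the slope, draw it 35 to 45 mm down-slope, lift away.
- shelf: Fixed red plywood box, open on top, origin on the table under its centre. Inside 180 mm deep (x +-90 mm) and 380 mm wide (y +-190); floor top at z = 12 mm, side walls to 52 mm, back wall (+x) to 67 mm; its front (-x, to the robot) is the drop flap. Four trays fit, long sides along x, at y = +-45 and +-135 mm (origins at x = -9 mm).
- flap (a joint): Red drop flap, 410 mm wide, 10 mm thick, hinged along the shelf's front lower edge. 0 = upright, shut; 0.50 = dropped open to the robot. Spring and weight make it fall open unless pushed fully upright, where it snaps over a ball catch (4 to 7 N at its top edge, more if pushed lower) and stays within 0.02 of 0. It stops hard at 0 (20 N there does no harm).
- flap_edge (a point): Middle of the flap's free (upper) edge, 63 mm from the hinge line; it moves with the flap. Its frame's z points from hinge to free edge, y along the hinge; the outer face is on the frame's -x side, 5 mm off.
- flap_hinge (a point): Middle of the flap's hinge line, fixed, at x = -98 mm, y = 0, z = 12 mm in the shelf's frame, running along y.
- tray_yellow: Yellow plastic hanging tray (in some runs absent), 158 x 72 mm (x -70 to 88, y +-36), plate 5 mm thick, 0.22 kg; origin on the plate's underside, z normal to it, +x to the upper end as hung. Dark upright grip tab centred at x = -49 mm, y = 0: 20 mm wide (y, grip across this), 18 mm thick, z 5 to 50 mm. A rim to z = 14 mm encloses a bay x -25 to 50 mm, y +-32 mm.
- tray_blue: Blue plastic hanging tray (in some runs absent), as the yellow one in size and axes. Below the plate all trays have a nib 18 mm deep at x = 42 to 48 mm (its lower inner edge: x 42, z -18 mm) and a foot 18 mm deep at x = -59 to -51 mm, so on a flat floor they stand level with the origin 18 mm up. A bare tongue runs to x = 88 mm.
- tray_green: Green plastic hanging tray (in some runs absent), the same in size, shape and axes as the yellow and blue ones.
- tray_white: White plastic hanging tray (in some runs absent), the same in size, shape and axes as the yellow and blue ones.
- jaw_yellow: Chain press jaw with yellow head, 0.25 kg: steel base 64 x 30 x 16 mm (x, y, z), yellow block 40 x 30 x 18 mm on top, 34 mm high in all; grip across y (30 mm). Origin at the centre of its underside, z up. Stands on the table; always present, even when the tray of its colour is not.
- jaw_blue: Chain press jaw with blue head, 0.25 kg: steel base 64 x 30 x 16 mm (x, y, z), blue block 40 x 30 x 18 mm on top, 34 mm high in all; grip across y (30 mm). Origin at the centre of its underside, z up. Stands on the table; always present, even when the tray of its colour is not.
- jaw_green: Chain press jaw with green head, 0.25 kg: steel base 64 x 30 x 16 mm (x, y, z), green block 40 x 30 x 18 mm on top, 34 mm high in all; grip across y (30 mm). Origin at the centre of its underside, z up. Stands on the table; always present, even when the tray of its colour is not.
- jaw_white: Chain press jaw with white head, 0.25 kg: steel base 64 x 30 x 16 mm (x, y, z), white block 40 x 30 x 18 mm on top, 34 mm high in all; grip across y (30 mm). Origin at the centre of its underside, z up. Stands on the table; always present, even when the tray of its colour is not.
- bushing: White nylon bushing, 40 mm across, 45 mm tall, standing loose between rack and shelf. Not needed.
- extractor: Polished steel pin extractor, about 125 mm long, lying loose at the far side. Not needed.
- hammer: Heavy brass hammer with a wooden handle, 215 mm long, lying loose at the far side. Not needed.
Things that resemble listed ones, but are neither listed nor needed, are in the scene too. What is shaped like the jaw_blue but black, orange or pink is not meant.

How it is judged:
By the outcome, as a careful person would: the job done as asked, in the order asked, and still so for the second after the job is handed in, with the robot touching nothing.
Of tray_yellow, tray_blue, tray_green, tray_white only 3 to 4 are there at a start; the rules pass over those that are not, and their reading is None.
At some moment in a run one of jaw_yellow, jaw_blue, jaw_green, jaw_white may be knocked a few centimetres aside while the robot is not near it.
It also fails if it takes over 210 s, if anything falls off the work surface, if the arm or the gripper's body presses on something with over 40 N, if the wrist force passes 120 N, or if a joint passes its speed limit or range.

## Working session

There is one attempt and no reset: what is moved stays moved. The work goes in short steps, each a Python script; the robot and the scene stay as the last script left them, time stands still between calls to the robot, and variables do not carry over. Pictures are saved under pics/ and viewed, about 12 in all and at most 16, crops included, and the job is handed in when it is done.

```bash
ls; mkdir -p pics; python3 - <<'E'
from rig import robot
import cv2
for n in ("scene","side","wrist"):
    i=robot.camera_info(n); print(n,i)
    cv2.imwrite(f"pics/{n}0.png",robot.grab_frame(n)[:,:,::-1])
print(robot.get_state())
E
```

```text
pics
scene {'fx': 593.9929934094747, 'fy': 593.9929934094747, 'cx': 314.6836596996327, 'cy': 240.16402222310344, 'rvec': array([ 2.20441042,  0.8812086 , -0.3857829 ]), 'tvec': array([-0.45558385, -0.15078076,  1.59133728])}
side {'fx': 555.2438472120064, 'fy': 555.2438472120064, 'cx': 309.0721860848479, 'cy': 242.85868179575337, 'rvec': array([ 0.97606398, -2.35367092,  1.14572945]), 'tvec': array([0.42059041, 0.26026961, 1.09033333])}
wrist {'fx': 371.64829954431775, 'fy': 371.64829954431775, 'cx': 321.95786993152177, 'cy': 240.93662444774242, 'rvec': array([-2.88480182e+00, -2.87200188e-04,  9.26017330e-04]), 'tvec': array([-0.62506297, -0.02682304,  0.39106888])}
{'time': 0.15, 'qpos': array([-0.04148921,  0.41783493, -0.01029098,  1.61399836,  0.00472395,
        1.11070206, -0.05297435]), 'joint_vel': array([ 0.0012549 , -0.00248643, -0.00083963, -0.00391455,  0.00086821,
        0.0007723 ,  0.00054319]), 'effort': array([ 7.99236568e-04, -8.51532197e+01,  6.39362633e-01, -4.26137459e+01,
       -4.88919730e-02,  1.71691604e-02,  1.51774425e-04]), 'ee_pos': array([ 6.24743832e-01, -2.73201722e-05,  2.23986035e-01]), 'tool_rot': array([[-2.20617712e-05,  9.99999582e-01, -9.14515528e-04],
       [ 9.99999994e-01,  2.19671035e-05, -1.03526686e-04],
       [-1.03506554e-04, -9.14517807e-04, -9.99999576e-01]]), 'force': array([-0.20680849,  0.03945776,  0.04344876]), 'moment': array([ 0.04363192, -0.01382425, -0.03363305]), 'opening': 0.09392815797669943}
```

View pics/scene0.png

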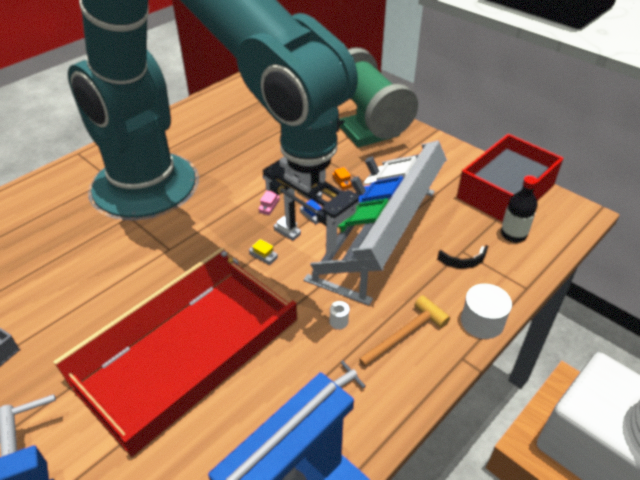

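View pics/side0.png

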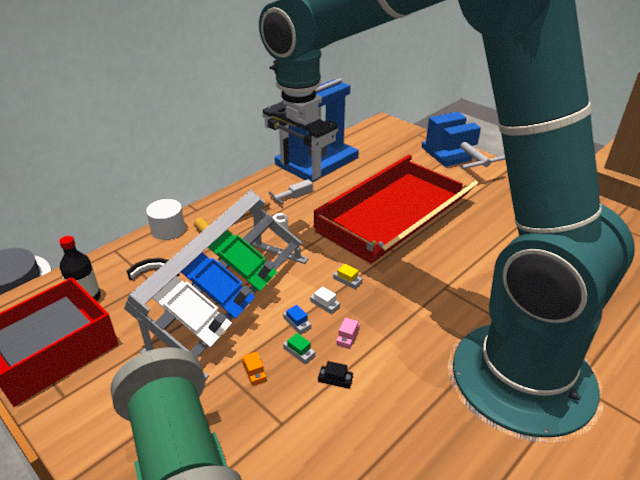

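```bash
cat > h.py <<'E'
import numpy as np, cv2
from rig import robot
def grab(name, png=None):
    i=robot.camera_info(name); im=robot.grab_frame(name)
    if png: cv2.imwrite(f"pics/{png}.png",im[:,:,::-1])
    return im,i
def ray(i,uv,fish=False):
    R=cv2.Rodrigues(i["rvec"])[0]; c=-R.T@i["tvec"]
    p=np.array([(uv[0]-i["cx"])/i["fx"],(uv[1]-i["cy"])/i["fy"]])
    if fish:
        r=np.hypot(*p); d=np.array([*(p/r*np.sin(r) if r>1e-9 else p),np.cos(r)])
    else: d=np.array([*p,1.])
    d=R.T@d; return c,d/np.linalg.norm(d)
def onz(i,uv,z,fish=False):
    c,d=ray(i,uv,fish); return c+d*(z-c[2])/d[2]
def tri(r1,r2):
    (a,u),(b,v)=r1,r2
    s=np.linalg.lstsq(np.c_[u,-v],b-a,rcond=None)[0]
    p,q=a+u*s[0],b+v*s[1]; return (p+q)/2,np.linalg.norm(p-q)
def proj(i,P,fish=False):
    R=cv2.Rodrigues(i["rvec"])[0]; q=R@np.asarray(P)+i["tvec"]
    if fish:
        r=np.hypot(q[0],q[1]); t=np.arctan2(r,q[2]); return np.array([i["cx"],i["cy"]])+i["fx"]*t*q[:2]/r
    return np.array([i["cx"]+i["fx"]*q[0]/q[2],i["cy"]+i["fy"]*q[1]/q[2]])
HSV={"yellow":((22,120,90),(34,255,255)),"blue":((105,150,60),(125,255,255)),"green":((50,150,40),(75,255,255)),
 "red":None}
def blobs(im,col,amin=60):
    h=cv2.cvtColor(im,cv2.COLOR_RGB2HSV); m=cv2.inRange(h,*[np.array(x) for x in HSV[col]]) if HSV[col] else None
    cs,_=cv2.findContours(m,cv2.RETR_EXTERNAL,cv2.CHAIN_APPROX_NONE)
    return sorted([c for c in cs if cv2.contourArea(c)>amin],key=cv2.contourArea,reverse=True)
E
python3 - <<'E'
from h import *
np.set_printoptions(precision=3,suppress=True)
S=robot.camera_info("side");C=robot.camera_info("scene")
for n,i in(("side",S),("scene",C)): print(n,"centre",ray(i,(320,240))[0])
for n,uv in dict(yel=(348,270),wht=(324,294),blu=(297,313),grn=(299,341),pink=(348,326),blk=(336,370),org=(255,362)).items(): print(n,onz(S,uv,.034))
print("shelf near corner base",onz(S,(374,260),0),"floor L",onz(S,(318,228),0))
for n,uv in dict(flapR=(476,184),flapL=(368,245)).items(): print(n,onz(S,uv,.067))
print("rack hood ends tri", tri(ray(S,(258,196)),ray(C,(372,262))), tri(ray(S,(137,303)),ray(C,(437,148))))
for n,uv in dict(btR=(297,258)).items(): print("rack base",onz(S,uv,0))
E
```

```text
side centre [-0.208  0.786  0.879]
scene centre [ 1.199 -0.578  0.995]
yel [0.432 0.037 0.034]
wht [0.415 0.134 0.034]
blu [0.415 0.217 0.034]
grn [0.354 0.269 0.034]
pink [0.312 0.169 0.034]
blk [0.251 0.27  0.034]
org [0.376 0.367 0.034]
shelf near corner base [ 0.437 -0.067  0.   ] floor L [ 0.63  -0.065 -0.   ]
flapR [ 0.4   -0.449  0.067]
flapL [ 0.434 -0.035  0.067]
rack hood ends tri (array([0.703, 0.081, 0.137]), np.float64(0.015729987566678746)) (array([0.576, 0.488, 0.141]), np.float64(0.007153886603990606))
rack base [0.578 0.062 0.   ]
```

View pics/wrist0.png

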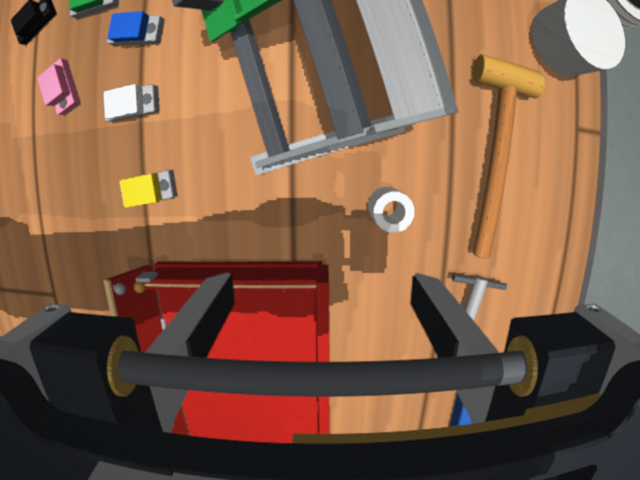

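```bash
cat >> h.py <<'E'
from scipy.spatial.transform import Rotation as Ro
np.set_printoptions(precision=4,suppress=True)
def down(yaw):  # tool x = heading yaw, tool z down
    c,s=np.cos(yaw),np.sin(yaw); return np.array([[c,s,0],[s,-c,0],[0,0,-1.]])
E
python3 - <<'E'
from h import *
st=robot.get_state(); i=robot.camera_info("wrist"); c,d=ray(i,(i["cx"],i["cy"]),True)
print("cam in tool",st["tool_rot"].T@(c-st["ee_pos"]),st["tool_rot"].T@d)
a=np.radians(17.3)
import pickle; out={}
for k,y in enumerate((0.22,0.34)):
    robot.move_ptp([0.49-(y-.28)*.3,y,0.40],down(a))
    im,i=grab("wrist",f"rack{k}"); out[k]=i
    print(robot.get_state()["qpos"],robot.get_state()["time"])
pickle.dump(out,open("rack.pkl","wb"))
a,b=[cv2.imread(f"pics/rack{k}.png") for k in(0,1)]
cv2.imwrite("pics/rk.png",cv2.resize(np.vstack([a[:330],b[:330]]),None,fx=.9,fy=.9))
E
```

```text
cam in tool [ 0.0735  0.0004 -0.1608] [-0.2539  0.0004  0.9672]
[-0.5235  0.1758  0.0709  1.5432 -0.0124  1.4238 -1.7208] 1.7333
[-0.6682  0.2324 -0.0096  1.4728  0.0026  1.4369 -1.9475] 2.35
```

View pics/rk.png

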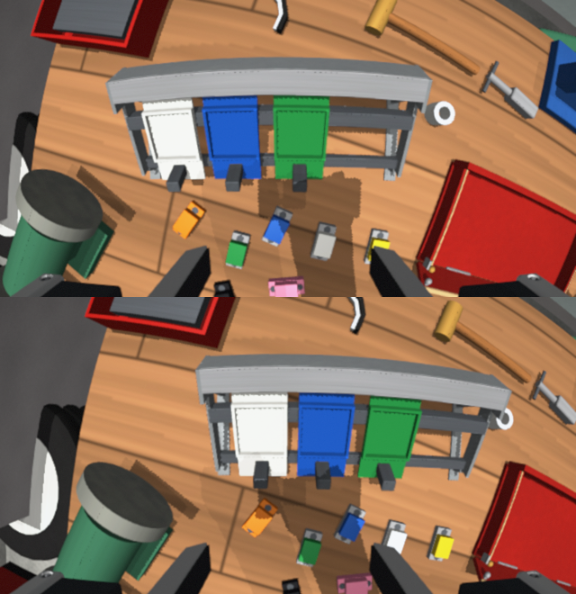

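```bash
cat >> h.py <<'E'
HSV["white"]=((0,0,185),(180,40,255))
E
python3 - <<'E'
from h import *
import pickle
inf=pickle.load(open("rack.pkl","rb"))
ims=[cv2.imread(f"pics/rack{k}.png")[:,:,::-1].copy() for k in(0,1)]
P={}
for col in("green","blue","white"):
    for k in(0,1):
        bs=[c for c in blobs(ims[k],col,1500) if 90<cv2.boundingRect(c)[1]<140]
        c=bs[0][:,0,:].astype(float)
        # low corners: extreme along (down-left),(down-right)
        for s in(-1,1):
            j=np.argmax(c@np.array([s*.7,1.0])); P[col,k,s]=c[j]
        h=cv2.approxPolyDP(cv2.convexHull(bs[0]),4,True)[:,0]
        print(col,k,cv2.contourArea(bs[0]),"low",P[col,k,-1],P[col,k,1],"hull",h.tolist())
Q=[]
for col in("white","blue","green"):
    q=[]
    for s in(-1,1):
        p,g=tri(ray(inf[0],P[col,0,s],True),ray(inf[1],P[col,1,s],True)); q.append(p); print(col,s,p,"gap",g)
    print(" width",np.linalg.norm(q[0]-q[1]),"yaw",np.degrees(np.arctan2(*(q[0]-q[1])[:2]*[-1,1])), "mid",(q[0]+q[1])/2)
E
```

```text
green 0 4773.5 low [307. 197.] [357. 197.] hull [[364, 108], [357, 197], [307, 197], [305, 107]]
green 1 4337.0 low [399. 199.] [445. 199.] hull [[466, 115], [467, 130], [445, 199], [399, 199], [412, 111]]
blue 0 4792.5 low [240. 197.] [289. 197.] hull [[284, 107], [289, 197], [240, 197], [224, 123], [226, 109]]
blue 1 4843.0 low [332. 198.] [381. 198.] hull [[392, 109], [381, 198], [332, 198], [333, 107]]
white 0 4087.5 low [180. 198.] [226. 198.] hull [[212, 112], [227, 197], [182, 199], [165, 161], [159, 115]]
white 1 4816.0 low [266. 197.] [317. 198.] hull [[318, 109], [317, 198], [266, 197], [257, 111]]
white -1 [0.4538 0.4141 0.0596] gap 9.137934470737913e-05
white 1 [0.4732 0.347  0.0617] gap 1.6095503659586245e-06
 width 0.06982921363972584 yaw 16.123851162125504 mid [0.4635 0.3805 0.0607]
blue -1 [0.4798 0.3279 0.0626] gap 0.0009873626196974696
blue 1 [0.4992 0.2633 0.0586] gap 0.00034022770909649227
 width 0.06755069773318041 yaw 16.70737309149264 mid [0.4895 0.2956 0.0606]
green -1 [0.5064 0.2397 0.0618] gap 0.0005386384659762078
green 1 [0.527  0.1749 0.0588] gap 0.0006870158182902609
 width 0.06805916324865399 yaw 17.61518718657063 mid [0.5167 0.2073 0.0603]
```

```bash
python3 - <<'E'
from h import *
import pickle
robot.move_ptp([0.44,-0.24,0.42],down(0))
im,i=grab("wrist","shelf"); pickle.dump(i,open("shelf.pkl","wb"))
print(robot.get_state()["qpos"],robot.get_state()["time"])
E
```

```text
[-0.1436  0.0646  0.6193  1.6375 -0.0376  1.4518 -1.0901] 4.4833
```

View pics/shelf.png

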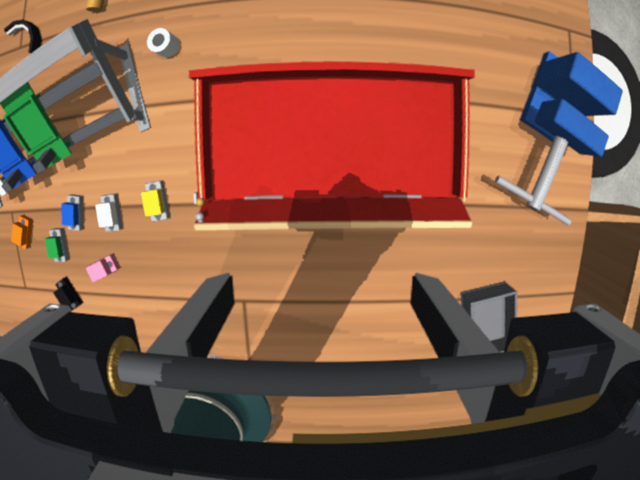

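```bash
python3 - <<'E'
from h import *
import pickle
i=pickle.load(open("shelf.pkl","rb"))
def pr(n,a,b,z):
    A,B=onz(i,a,z,True),onz(i,b,z,True); d=A-B
    print(n,A[:2],B[:2],"w",np.linalg.norm(d),"yaw",np.degrees(np.arctan2(-d[0],d[1])),"mid",((A+B)/2)[:2])
pr("flap outer top edge",(195,228),(471,226),.065)
pr("back top outer",(190,71),(474,70),.067)
pr("back top inner front edge",(190,77),(474,76),.067)
pr("floor back",(212,80),(455,82),.012)
pr("floor front/hinge",(209,199),(460,196),.012)
pr("wall tops out back",(194,77),(470,77),.052)
E
python3 - <<'E'
import cv2
a=cv2.imread("pics/shelf.png"); 
b=cv2.resize(a[55:240,180:340],None,fx=2.4,fy=2.4,interpolation=2);c=cv2.resize(a[55:240,330:490],None,fx=2.4,fy=2.4,interpolation=2)
cv2.imwrite("pics/shc.png",cv2.hconcat([b,c]))
E
```

```text
flap outer top edge [ 0.3989 -0.0516] [ 0.403 -0.463] w 0.41146314971992304 yaw 0.5726307174915554 mid [ 0.401  -0.2573]
back top outer [ 0.6292 -0.0515] [ 0.6352 -0.4582] w 0.4067010931009071 yaw 0.8337409309034564 mid [ 0.6322 -0.2548]
back top inner front edge [ 0.6202 -0.0517] [ 0.626 -0.458] w 0.40634991297477846 yaw 0.8127279159251176 mid [ 0.6231 -0.2548]
floor back [ 0.6232 -0.0685] [ 0.6242 -0.4481] w 0.37960711601598335 yaw 0.1519220763127963 mid [ 0.6237 -0.2583]
floor front/hinge [ 0.4342 -0.0597] [ 0.4409 -0.4621] w 0.40244134588511277 yaw 0.9543254341946502 mid [ 0.4376 -0.2609]
wall tops out back [ 0.6227 -0.0525] [ 0.6269 -0.4578] w 0.4052420891319985 yaw 0.5963645032374514 mid [ 0.6248 -0.2552]
```

View pics/shc.png

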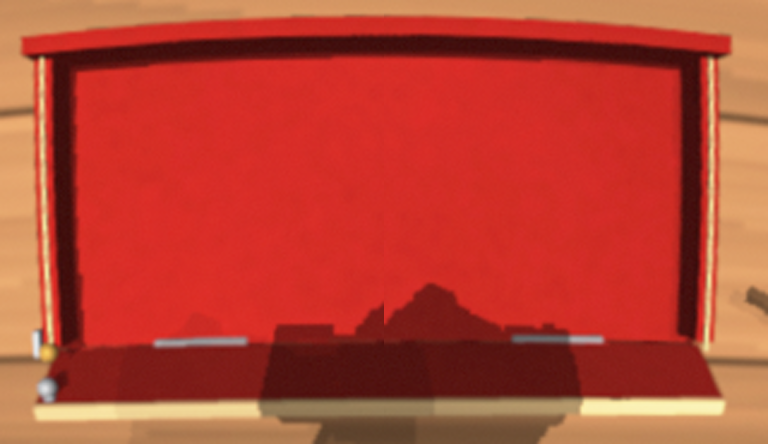

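```bash
cat >> h.py <<'E'
YAW=np.radians(17.07); SH=np.array([.534,-.257,0]); SY=np.radians(.7)
LOW=dict(white=np.array([.4635,.3805,.0605]),blue=np.array([.4895,.2956,.0605]),green=np.array([.5167,.2073,.0605]))
GR=np.array([-.049,0,.030])
def Rt(th,yaw=YAW): return (Ro.from_euler('z',yaw)*Ro.from_euler('y',-th)).as_matrix()
FL=np.diag([1,-1,-1.])   # tool axes in tray axes
def lin(p,R,v): return robot.move_linear(list(p),velocity=v,frame=R)
def rep(t):
    s=robot.get_state(); print(t,"t%.1f"%s["time"],"F",s["force"].round(1),"open %.4f"%s["opening"],"p",s["ee_pos"])
def unhook(col):
    R=Rt(np.pi/6); O=LOW[col]-R@np.array([-.07,0,.005]); piv=np.array([.042,0,-.018]); p0=O+R@piv
    robot.gripper_to(.06)
    robot.move_ptp(O+R@(GR+[0,0,.08]),R@FL); lin(O+R@GR,R@FL,.12); rep("at tab")
    robot.gripper_to(.01); rep("gripped")
    for th in np.radians([25,20,15,10,5,0]):
        r=Rt(th); o=p0-r@piv; lin(o+r@GR,r@FL,.08)
    rep("level")
    n=R[:,2]*.024; lin(o+n+r@GR,r@FL,.1); rep("raised")
    d=n-R[:,0]*.042; lin(o+d+r@GR,r@FL,.1); rep("drawn")
    lin(o+d+[0,0,.10]+r@GR,r@FL,.2); rep("lifted")
E
python3 - <<'E'
from h import *
unhook("green")
im,_=grab("side","g1"); cv2.imwrite("pics/g1c.png",im[100:420,100:420,::-1])
E
```

```text
Traceback (most recent call last):
  File "h.py", line 47, in unhook
    robot.move_ptp(O+R@(GR+[0,0,.08]),R@FL); lin(O+R@GR,R@FL,.12); rep("at tab")
                                             ~~~^^^^^^^^^^^^^^^^^
  File "h.py", line 41, in lin
    def lin(p,R,v): return robot.move_linear(list(p),velocity=v,frame=R)
                           ~~~~~~~~~~~~~~~~~^^^^^^^^^^^^^^^^^^^^^^^^^^^^
rig.PlanningError: the arm cannot follow that straight line within its joint ranges
```

```bash
python3 - <<'E'
from h import *
rep("now"); print(robot.get_state()["qpos"])
for col in LOW:
  R=Rt(np.pi/6); O=LOW[col]-R@np.array([-.07,0,.005])
  for flip in (1,-1):
    F=FL@np.diag([flip,flip,1])
    for b in (0,5,10,15,20,30):
      res=[]
      for h in (.08,.0):
        p=O+R@(GR+[0,0,h]); q=robot.ik(p,Rt(np.radians(30-b))@F); res.append(None if q is None else np.round(q,2))
      print(col,flip,b,*res)
  r=Rt(0)
E
```

```text
now t7.0 F [-0.6  0.2  0.4] open 0.0601 p [0.4845 0.1967 0.1623]
[-0.9901  0.1148  0.5123  2.3251  0.2109  0.2059 -1.9647]
white 1 0 [-1.48  0.25  0.62  2.19  0.45  0.34 -2.58] [-1.6   0.58  0.9   2.16 -0.85  0.2  -1.37]
white 1 5 [-1.37  0.26  0.54  2.14  0.25  0.43 -2.35] [-1.13  0.42  0.34  2.09  0.32  0.29 -2.41]
white 1 10 [-1.29  0.27  0.49  2.08  0.1   0.52 -2.19] [-1.08  0.43  0.31  2.03  0.12  0.39 -2.19]
white 1 15 [-1.21  0.3   0.43  2.02  0.01  0.63 -2.08] [-1.05  0.45  0.3   1.97 -0.02  0.5  -2.04]
white 1 20 [-1.13  0.32  0.38  1.95 -0.06  0.73 -2.01] [-1.01  0.48  0.3   1.91 -0.1   0.62 -1.95]
white 1 30 [-0.97  0.39  0.25  1.83 -0.12  0.94 -1.93] [-0.91  0.54  0.23  1.78 -0.16  0.84 -1.88]
white -1 0 [-0.92  0.22 -0.01  2.18  0.79  0.43  0.26] [-0.79  0.4  -0.1   2.14  1.13  0.35 -0.04]
white -1 5 [-0.71  0.24 -0.21  2.12  0.63  0.51  0.45] [-0.56  0.43 -0.35  2.07  0.95  0.45  0.19]
white -1 10 [-0.58  0.27 -0.33  2.05  0.5   0.6   0.6 ] [-0.41  0.46 -0.5   2.01  0.81  0.55  0.37]
white -1 15 [-0.49  0.3  -0.41  1.99  0.41  0.69  0.7 ] [-0.34  0.5  -0.57  1.95  0.69 
[... 1802 characters left out ...]
57]
green 1 30 [-0.55  0.31  0.12  1.93 -0.05  0.9  -1.68] [-0.6   0.48  0.21  1.89 -0.14  0.79 -1.59]
green -1 0 [-0.38  0.11 -0.14  2.31  0.54  0.24  0.86] [-0.01  0.37 -0.53  2.25  1.44  0.27  0.04]
green -1 5 [-0.23  0.14 -0.28  2.24  0.36  0.36  1.05] [-0.1   0.36 -0.43  2.2   0.9   0.28  0.56]
green -1 10 [-0.15  0.17 -0.36  2.18  0.28  0.48  1.14] [-0.01  0.39 -0.53  2.13  0.69  0.4   0.79]
green -1 15 [-0.11  0.21 -0.4   2.11  0.24  0.59  1.2 ] [ 0.03  0.43 -0.58  2.07  0.58  0.52  0.91]
green -1 20 [-0.08  0.25 -0.43  2.05  0.21  0.71  1.23] [ 0.04  0.46 -0.6   2.    0.5   0.64  1.  ]
green -1 30 [-0.06  0.34 -0.46  1.92  0.19  0.93  1.26] [ 0.05  0.55 -0.63  1.86  0.41  0.86  1.09]
```

```bash
python3 - <<'E'
s=open("h.py").read()
s=s.replace("FL=np.diag([1,-1,-1.])   # tool axes in tray axes","FL=Ro.from_euler('y',20,degrees=True).as_matrix()@np.diag([1,-1,-1.])   # tool axes in tray axes, pitched back 20 deg")
s=s.replace("O+R@(GR+[0,0,.08])","O+R@GR-(R@FL)[:,2]*.08")
open("h.py","w").write(s)
E
python3 - <<'E'
from h import *
R=Rt(np.pi/6); print((R@FL)[:,2])
unhook("green")
im,_=grab("side","g1"); cv2.imwrite("pics/g1c.png",im[100:420,100:420,::-1])
E
```

```text
[ 0.166   0.051  -0.9848]
at tab t8.7 F [ 1.2 -0.1 -0.2] open 0.0598 p [0.5222 0.2092 0.0932]
gripped t9.4 F [-1.6 -0.4  2.6] open 0.0199 p [0.5221 0.209  0.0927]
level t11.0 F [ 0.4  0.3 -2.8] open 0.0197 p [0.533  0.2123 0.1436]
raised t11.4 F [ 0.4  0.6 -2. ] open 0.0200 p [0.5218 0.209  0.1658]
drawn t12.0 F [-0.9 -0.3 -1.1] open 0.0196 p [0.4876 0.1984 0.1445]
lifted t12.6 F [-0.2  0.3 -1.9] open 0.0198 p [0.487  0.1982 0.2434]
```

View pics/g1c.png

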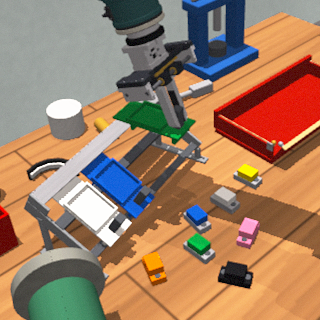

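```bash
cat >> h.py <<'E'
def place(slot,dx=0,dy=0):
    R=Rt(0,SY); O=SH+R@np.array([-.009+dx,slot+dy,.030]); p=O+R@GR; T=R@FL
    robot.move_ptp(p+[0,0,.13],T); lin(p+[0,0,.012],T,.15); rep("above")
    hit=robot.move_linear(list(p-[0,0,.004]),velocity=.03,frame=T,threshold=5); rep("down %s"%hit)
    robot.gripper_to(.045); rep("open")
    lin(p-T[:,2]*.07,T,.15); robot.move_linear(list(robot.get_state()["ee_pos"]+[0,0,.06]),velocity=.2)
E
python3 - <<'E'
from h import *
place(-.045)
robot.move_ptp([0.44,-0.24,0.42],down(0))
im,i=grab("wrist","p1"); cv2.imwrite("pics/p1c.png",im[40:250,170:490,::-1]); rep("look")
E
```

```text
above t15.4 F [ 0.1 -0.1 -2.1] open 0.0200 p [ 0.477  -0.303   0.0728]
down True t15.9 F [ 3.  -0.5  3.4] open 0.0198 p [ 0.4769 -0.3027  0.0597]
open t16.5 F [0.2 0.2 0.7] open 0.0448 p [ 0.4765 -0.3025  0.0597]
look t18.6 F [ 0.4 -0.9 -0.7] open 0.0451 p [ 0.4404 -0.2397  0.4181]
```

View pics/p1c.png

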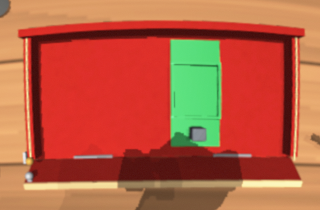

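```bash
python3 - <<'E'
from h import *
import pickle
for col,s in(("blue",.045),("white",.135)):
    unhook(col); assert robot.get_state()["opening"]>.015
    place(s)
robot.move_ptp([0.44,-0.18,0.42],down(0))
im,i=grab("wrist","p2"); pickle.dump(i,open("p2.pkl","wb")); rep("look")
cv2.imwrite("pics/p2c.png",im[:300,:,::-1])
E
```

```text
at tab t22.0 F [-0.2  0.2 -0.8] open 0.0600 p [0.4952 0.2975 0.0933]
gripped t22.7 F [-1.9  0.2  3.4] open 0.0199 p [0.495  0.2974 0.0928]
level t24.2 F [ 0.5  1.7 -1.7] open 0.0199 p [0.5057 0.3007 0.1436]
raised t24.6 F [ 0.6 -0.1 -2.6] open 0.0197 p [0.4946 0.2973 0.166 ]
drawn t25.2 F [ 0.7  0.7 -1.9] open 0.0197 p [0.4605 0.2867 0.1445]
lifted t25.8 F [-0.8 -0.1 -3. ] open 0.0200 p [0.4598 0.2863 0.2434]
above t28.6 F [-0.1 -0.3 -2.2] open 0.0199 p [ 0.476  -0.2128  0.0728]
down True t29.0 F [ 1.9 -1.7  1.5] open 0.0200 p [ 0.4758 -0.2127  0.0601]
open t29.6 F [-0.3  0.9  0.6] open 0.0452 p [ 0.4753 -0.2126  0.0602]
at tab t34.1 F [0.2 0.5 0.8] open 0.0597 p [0.4691 0.3824 0.0932]
gripped t34.8 F [-0.9 -0.5  2.2] open 0.0195 p [0.4689 0.3821 0.0927]
level t36.3 F [ 0.5 -0.6 -3.2] open 0.0199 p [0.4797 0.3857 0.1436]
raised t36.7 F [ 0.3  0.9 -1.6] open 0.0196 p [0.4685 0.3823 0.1661]
drawn t37.3 F [ 0.1 -0.7 -1.8] open 0.0197 p [0.4345 0.3715 0.1445]
lifted t37.9 F [ 0.4 -0.3 -3.1] open 0.0197 p [0.4339 0.3711 0.2433]
above t40.7 F [ 0.1 -0.1 -1.7] open 0.0197 p [ 0.4749 -0.1227  0.0727]
down True t41.1 F [2.3 0.3 0.6] open 0.0197 p [ 0.4746 -0.1228  0.0605]
open t41.7 F [ 0.1  0.  -0.3] open 0.0449 p [ 0.4742 -0.1227  0.0606]
look t43.8 F [-0.   0.6 -1.1] open 0.0453 p [ 0.4402 -0.1795  0.4179]
```

View pics/p2c.png

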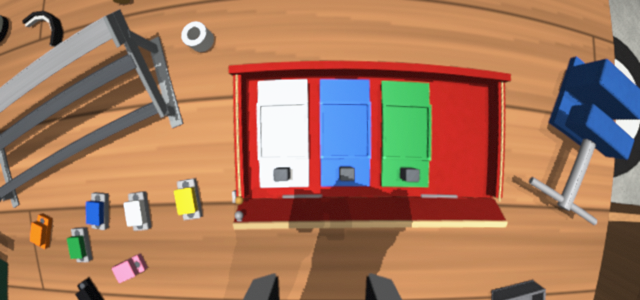

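```bash
cat >> h.py <<'E'
HSV["white"]=((0,0,150),(180,60,255))
def rect_w(c,i,z):
    w=np.array([onz(i,p,z,True)[:2] for p in c[:,0,:].astype(float)],np.float32)
    (x,y),(a,b),an=cv2.minAreaRect(w*1000); 
    if a<b: a,b,an=b,a,an+90
    return np.array([x,y])/1000,a,b,(an+90)%180-90
JG=dict(green=(.354,.269),blue=(.415,.217),white=(.415,.134))
def lookjaw(col,g,png=None):
    R=down(0); robot.move_ptp([g[0]-.0735,g[1],.22],R)
    robot.pause(.2); im,i=grab("wrist",png)
    h=cv2.cvtColor(im,cv2.COLOR_RGB2HSV)
    m=cv2.inRange(h,(0,0,70),(180,75,255)) if col=="white" else cv2.inRange(h,*[np.array(x) for x in HSV[col]])
    m[300:]=0; cs,_=cv2.findContours(cv2.morphologyEx(m,cv2.MORPH_OPEN,np.ones((3,3))),cv2.RETR_EXTERNAL,cv2.CHAIN_APPROX_NONE)
    for c in sorted(cs,key=cv2.contourArea,reverse=True)[:5]:
        if cv2.contourArea(c)>300: print(col,"jaw?",cv2.contourArea(c),*rect_w(c,i,.034 if col!="white" else .022))
E
python3 - <<'E'
from h import *
import pickle
i=pickle.load(open("p2.pkl","rb")); im=cv2.imread("pics/p2.png")[:,:,::-1].copy()
R=Rt(0,SY)
for col,s in(("white",.135),("blue",.045),("green",-.045)):
    h=cv2.cvtColor(im,cv2.COLOR_RGB2HSV)
    lo,hi=dict(white=((0,0,170),(180,60,255)),blue=((100,100,60),(125,255,255)),green=((45,100,40),(80,255,255)))[col]
    m=cv2.inRange(h,lo,hi); m[:76]=0;m[195:]=0;m[:,:245]=0;m[:,500:]=0
    c=max(cv2.findContours(m,0,1)[0],key=cv2.contourArea)
    w=np.array([onz(i,p,.036,True)[:2] for p in c[:,0,:].astype(float)]); q=(w-SH[:2])@R[:2,:2]
    e,a,b,an=rect_w(c,i,.036)
    print(col,"rect",e,a,b,an,"expected origin->centre",(SH+R@np.array([-.009+.009,s,0]))[:2],"x range",q[:,0].min(),q[:,0].max())
try: lookjaw("green",JG["green"],"jg")
except robot.PlanningError as e: print(e)
rep("")
E
```

```text
white rect [ 0.5323 -0.1219] 158.7915496826172 74.57367706298828 0.046797554939985275 expected origin->centre [ 0.5324 -0.122 ] x range -0.07920752098679938 0.07962335987400451
blue rect [ 0.5336 -0.2126] 156.24380493164062 72.60430145263672 0.5333828926086426 expected origin->centre [ 0.5335 -0.212 ] x range -0.07804169802166361 0.07825030708684419
green rect [ 0.5334 -0.3027] 156.38238525390625 74.48951721191406 0.6051967144012451 expected origin->centre [ 0.5345 -0.302 ] x range -0.07935940180980743 0.07702347518220581
 t45.9 F [-0.9 -0.4 -1.1] open 0.0449 p [0.2808 0.2689 0.2201]
```

View pics/jg.png

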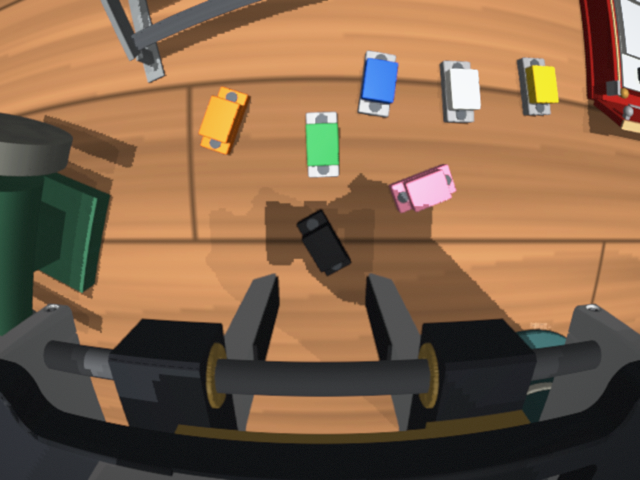

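```bash
python3 - <<'E'
s=open("h.py").read()
s=s.replace('m=cv2.inRange(h,(0,0,70),(180,75,255)) if','HS=dict(blue=((100,100,60),(125,255,255)),green=((45,100,40),(80,255,255)))\n    m=cv2.inRange(h,(0,0,110),(180,60,255)) if').replace("*[np.array(x) for x in HSV[col]])\n    m[300:]","*HS[col])\n    m[260:]")
s=s.replace("""    for c in sorted(cs,key=cv2.contourArea,reverse=True)[:5]:
        if cv2.contourArea(c)>300: print(col,"jaw?",cv2.contourArea(c),*rect_w(c,i,.034 if col!="white" else .022))
""","""    out=[]
    for c in cs:
        if cv2.contourArea(c)>300:
            r=rect_w(c,i,.034 if col!="white" else .022); L=40 if col!="white" else 64
            d=np.linalg.norm(r[0]-g); ok=abs(r[1]-L)<8 and abs(r[2]-30)<7 and d<.1; print(col,"jaw?",*r,"d %.3f"%d,ok)
            if ok: out.append((d,r))
    return min(out,key=lambda t:t[0])[1] if out else None
def pick(r):
    (x,y),an=r[0],np.radians(r[3]); T=down(an)
    robot.gripper_to(.06); robot.move_ptp([x,y,.12],T); lin([x,y,.030],T,.12); rep("at jaw")
    robot.gripper_to(.02); rep("grip"); lin([x,y,.20],T,.25); rep("up"); return robot.get_state()["opening"]>.025
def put(slot):
    R=Rt(0,SY); p=SH+R@np.array([-.009+.0125,slot,.035+.030]); T=down(SY)
    robot.move_ptp(p+[0,0,.14],T); lin(p+[0,0,.012],T,.15); rep("above")
    hit=robot.move_linear(list(p-[0,0,.004]),velocity=.03,frame=T,threshold=5); rep("down %s"%hit)
    robot.gripper_to(.040); lin(p+[0,0,.15],T,.2)
""")
open("h.py","w").write(s)
E
python3 - <<'E'
from h import *
r=lookjaw("green",JG["green"],"jg2")
if r and pick(r):
    im,_=grab("wrist","jh"); put(-.045); grab("wrist","jp1"); rep("done")
    r=lookjaw("blue",JG["blue"],"jb")
    w=lookjaw("white",JG["white"],"jw")
E
```

```text
green jaw? [0.289  0.5958] 199.96656799316406 110.0417251586914 87.26264953613281 d 0.333 False
green jaw? [0.3562 0.2688] 39.25120162963867 29.548046112060547 0.2154119312763214 d 0.002 True
at jaw t48.4 F [0.5 0.4 0.5] open 0.0602 p [0.3564 0.2691 0.0307]
grip t49.0 F [-0.2 -0.8  3.6] open 0.0301 p [0.3563 0.2688 0.0301]
up t49.8 F [ 1.1  0.2 -3.2] open 0.0302 p [0.3558 0.2682 0.1988]
above t53.0 F [ 0.3 -0.  -0.8] open 0.0296 p [ 0.5386 -0.3021  0.0779]
down True t53.5 F [ 1.8 -0.6  1.6] open 0.0299 p [ 0.5382 -0.3021  0.0646]
done t54.8 F [-0.   0.3 -0.9] open 0.0401 p [ 0.5374 -0.3017  0.2136]
blue jaw? [0.4188 0.2147] 40.16415023803711 30.006864547729492 -7.851081848144531 d 0.004 True
white jaw? [0.4163 0.1299] 63.01426315307617 31.847177505493164 4.28668212890625 d 0.004 True
white jaw? [0.5238 0.4623] 71.78630828857422 12.780586242675781 16.692079544067383 d 0.346 False
white jaw? [ 0.5344 -0.1364] 160.89883422851562 86.4489517211914 0.5383005142211914 d 0.296 False
```

```bash
python3 - <<'E'
from h import *
for col,s in(("blue",.045),("white",.135)):
    r=lookjaw(col,JG[col])
    if r and pick(r): put(s)
    else: print("FAIL",col); break
robot.move_ptp([0.44,-0.22,0.32],down(0))
im,i=grab("wrist","fin1"); rep("look"); cv2.imwrite("pics/fin1c.png",im[:300,:,::-1])
E
```

```text
blue jaw? [0.4187 0.2146] 40.188350677490234 29.845958709716797 -7.350471496582031 d 0.004 True
at jaw t60.4 F [ 0.  0. -0.] open 0.0600 p [0.4191 0.2149 0.0307]
grip t61.0 F [-0.9 -1.4  5.5] open 0.0301 p [0.4188 0.2146 0.0301]
up t61.8 F [-0.2 -0.1 -2.9] open 0.0299 p [0.4181 0.2141 0.1988]
above t64.5 F [ 0.7 -1.  -1.8] open 0.0299 p [ 0.5375 -0.212   0.0779]
down True t64.9 F [ 2.6 -0.4  1.3] open 0.0298 p [ 0.537  -0.2121  0.0646]
white jaw? [0.4163 0.1302] 62.96136474609375 32.54145431518555 3.549994468688965 d 0.004 True
white jaw? [0.5235 0.4622] 71.24543762207031 12.840768814086914 16.619922637939453 d 0.346 False
white jaw? [ 0.5339 -0.1365] 160.2694854736328 86.34070587158203 0.36380136013031006 d 0.295 False
at jaw t70.1 F [0.  0.5 0.4] open 0.0600 p [0.4166 0.1303 0.0307]
grip t70.7 F [-1.7 -2.1  5.8] open 0.0295 p [0.4163 0.1301 0.0301]
up t71.5 F [-0.2  0.5 -3.1] open 0.0300 p [0.4157 0.1297 0.1989]
above t73.6 F [-0.1 -0.3 -3.4] open 0.0296 p [ 0.5364 -0.1218  0.0778]
down True t74.0 F [ 1.7 -0.3  1.1] open 0.0303 p [ 0.5359 -0.1221  0.0646]
look t76.1 F [0.8 0.3 0.3] open 0.0397 p [ 0.4403 -0.2191  0.3189]
```

View pics/fin1c.png

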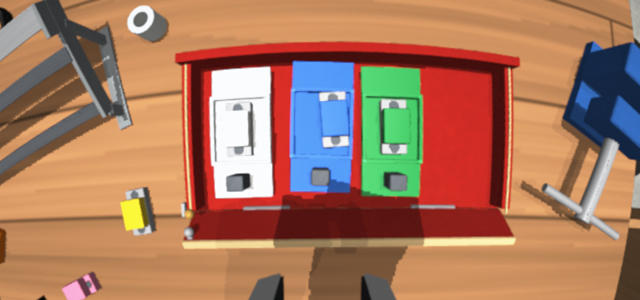

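```bash
python3 - <<'E'
from h import *
robot.move_ptp([0.535-.0735,-0.222,0.25],down(0)); robot.pause(.2)
im,i=grab("wrist","cb"); cv2.imwrite("pics/cbc.png",cv2.resize(im[20:260,200:460,::-1],None,fx=2,fy=2)); rep("")
E
```

```text
t76.7 F [ 0.1 -0.   0.4] open 0.0398 p [ 0.4618 -0.2223  0.2514]
```

View pics/cbc.png

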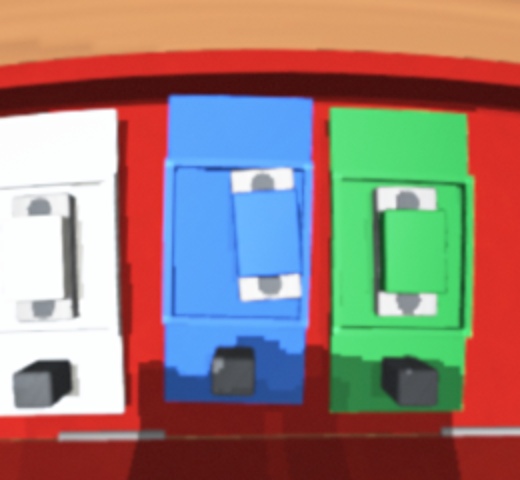

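```bash
python3 - <<'E'
from h import *
i=robot.camera_info("wrist")
f=lambda P,z:np.array([onz(i,(200+u/2,20+v/2),z,True)[:2] for u,v in P])
J=f([(231,174),(292,168),(300,296),(241,301)],.051)
B=f([(168,162),(310,164),(306,319),(164,317)],.044)
T=f([(169,97),(312,98),(302,403),(164,400)],.035)
for n,q in(("jaw",J),("bay",B),("tray",T)):
    x=(q[0]+q[1]-q[2]-q[3])/2; print(n,q.mean(0),"len",np.linalg.norm(x),"wid",np.linalg.norm(q[0]-q[1]),"yaw",np.degrees(np.arctan2(x[1],x[0])))
    print(q)
E
```

```text
jaw [ 0.5444 -0.2334] len 0.062348770277444975 wid 0.02937048858543263 yaw 4.091619057446693
[[ 0.5739 -0.2166]
 [ 0.577  -0.2458]
 [ 0.5146 -0.25  ]
 [ 0.512  -0.2214]]
bay [ 0.5419 -0.2194] len 0.07734340478249965 wid 0.06942826407724628 yaw -1.5145056154980767
[[ 0.5811 -0.1857]
 [ 0.58   -0.2551]
 [ 0.5027 -0.2536]
 [ 0.5038 -0.1831]]
tray [ 0.5375 -0.2191] len 0.15700674915372348 wid 0.07178019284106231 yaw -1.4553100176863663
[[ 0.6163 -0.1852]
 [ 0.6157 -0.257 ]
 [ 0.4582 -0.2529]
 [ 0.4598 -0.1813]]
```

```bash
python3 - <<'E'
from h import *
T=down(np.radians(4.1)); p=np.array([.5444,-.2334,.068])
robot.gripper_to(.042)
robot.move_ptp(p+[0,0,.08],T)
hit=robot.move_linear(list(p),velocity=.06,frame=T,threshold=6); rep("at %s"%hit)
if not hit:
    robot.gripper_to(.02); rep("grip")
    lin(p+[0,0,.03],T,.1); rep("up")
    T=down(np.radians(-1.5)); p=np.array([.5415,-.2194,.068])
    lin(p+[0,0,.03],T,.06); lin(p+[0,0,.008],T,.1)
    hit=robot.move_linear(list(p-[0,0,.005]),velocity=.03,frame=T,threshold=5); rep("down %s"%hit)
    robot.gripper_to(.04)
lin(p+[0,0,.12],T,.15)
robot.move_ptp([0.535-.0735,-0.222,0.25],down(0)); robot.pause(.2)
im,i=grab("wrist","cb2"); cv2.imwrite("pics/cb2c.png",cv2.resize(im[20:260,160:500,::-1],None,fx=2,fy=2)); rep("")
E
```

```text
at False t79.1 F [-0.3 -0.5 -0. ] open 0.0420 p [ 0.5446 -0.2335  0.0683]
grip t79.4 F [-1.3  0.5  3.5] open 0.0297 p [ 0.5445 -0.2334  0.0682]
up t79.9 F [-0.4 -0.3 -3.3] open 0.0294 p [ 0.5445 -0.2337  0.0986]
down True t81.0 F [ 1.5 -0.6  0.1] open 0.0299 p [ 0.5418 -0.2194  0.0675]
 t83.0 F [ 0.1 -0.3 -0.2] open 0.0401 p [ 0.4619 -0.2215  0.2493]
```

View pics/cb2c.png

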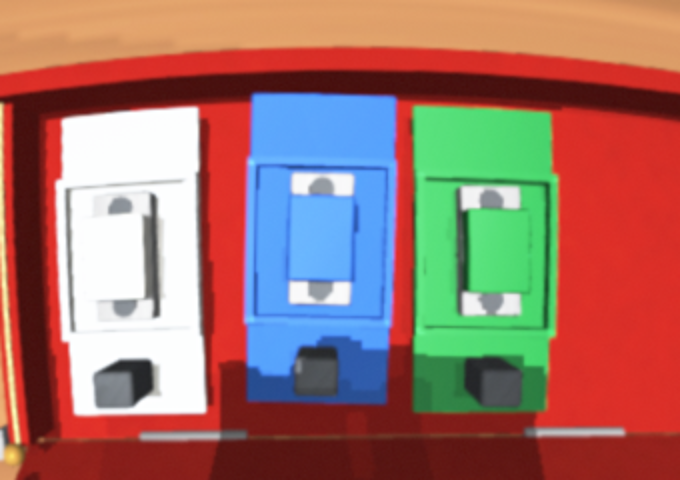

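```bash
python3 - <<'E'
from h import *
robot.gripper_to(0.0)
R=Rt(0,SY); T=down(SY); P=lambda x,z:SH+R@np.array([x,0,z])
robot.move_ptp(P(-.165,.20),T); lin(P(-.165,.069),T,.15); rep("pre")
lin(P(-.120,.069),T,.06); rep("mid")
hit=robot.move_linear(list(P(-.100,.069)),velocity=.02,frame=T,threshold=18); rep("push %s"%hit)
print((R.T@(robot.get_state()["ee_pos"]-SH)))
robot.pause(.3); rep("hold")
lin(P(-.150,.069),T,.1); lin(P(-.165,.25),T,.2)
robot.move_ptp([0.40,-0.25,0.40],down(0)); robot.pause(.5)
im,i=grab("wrist","end"); cv2.imwrite("pics/endc.png",im[:300,:,::-1])
for n,z,u in(("x shut edge outer",.075,-.103),("open edge outer",.065,-.132)): print(n,[proj(i,SH+R@np.array([u,y,z]),True).round() for y in(-.205,.205)])
rep("")
E
```

```text
pre t85.3 F [-0.3 -0.1 -0. ] open 0.0005 p [ 0.3695 -0.259   0.0696]
mid t86.2 F [-0.   0.8  0.6] open 0.0004 p [ 0.4141 -0.2584  0.069 ]
push True t86.7 F [-1.3 -0.5  0.6] open 0.0006 p [ 0.4187 -0.2585  0.0686]
[-0.1153 -0.0001  0.0686]
hold t87.0 F [-0.5  0.   1. ] open 0.0006 p [ 0.4186 -0.2584  0.0685]
x shut edge outer [array([476., 180.]), array([179., 183.])]
open edge outer [array([472., 200.]), array([183., 203.])]
 t89.8 F [-0.3 -0.3 -0.1] open 0.0005 p [ 0.4    -0.25    0.3999]
```

View pics/endc.png

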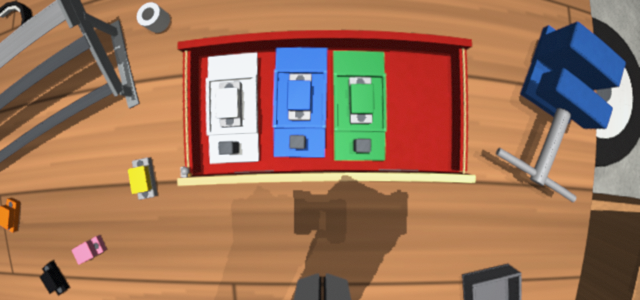

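```bash
python3 - <<'E'
from h import *
R=Rt(0,SY); T=down(SY); P=lambda x,z:SH+R@np.array([x,0,z])
robot.move_ptp(P(-.165,.20),T); lin(P(-.165,.069),T,.15); lin(P(-.123,.069),T,.08)
hit=robot.move_linear(list(P(-.100,.069)),velocity=.015,frame=T,threshold=15); rep("push %s"%hit)
print((R.T@(robot.get_state()["ee_pos"]-SH)))
lin(P(-.150,.069),T,.1); lin(P(-.165,.25),T,.2)
robot.move_ptp([0.40,-0.25,0.40],down(0)); robot.pause(1)
im,i=grab("wrist","end2"); h=cv2.cvtColor(im,cv2.COLOR_RGB2HSV)
a=cv2.imread("pics/end.png"); print("diff rows150-200",np.abs(a[150:200,170:480,::-1].astype(int)-im[150:200,170:480]).mean())
# pale edge strip centre rows vs prediction of edge centre line
for u in(230,320,420):
    col=im[165:195,u].astype(int); m=np.where((col[:,0]>150)&(col[:,1]>140))[0]+165
    print(u,m.min() if len(m) else None,m.max() if len(m) else None)
for x in(-.103,-.093): print(x,[proj(i,SH+R@np.array([x,y,.075]),True).round(1) for y in(-.15,0,.15)])
E
```

```text
push True t93.1 F [0.3 1.1 0.6] open 0.0003 p [ 0.4188 -0.2584  0.0686]
[-0.1153  0.0001  0.0686]
diff rows150-200 1.5301075268817204
230 175 184
320 173 181
420 173 181
-0.103 [array([439. , 179.3]), array([328.1, 178.6]), array([216.2, 181.6])]
-0.093 [array([439.2, 171.9]), array([328., 171.]), array([215.9, 174.2])]
```

```bash
python3 - <<'E'
from h import *
rep("end"); robot.sign_off()
E
```

```text
end t96.3 F [-0.5 -0.2  0. ] open 0.0008 p [ 0.4  -0.25  0.4 ]
the job is handed in; nothing more can be done
```

I handed the job in after about 96 s of the 210 s allowed. The yellow tray was absent, so I left its jaw on the table.

- **Trays and jaws:** I unhooked the green, blue and white trays, stood them level on the shelf floor at y = -45, +45 and +135 mm, and put the jaw of the same colour in each. The last picture shows all three jaws upright inside their rims.
- **One repair:** After I placed the white jaw, the blue jaw sat about 14 mm off-centre and its tray had shifted a few mm. The jaw was still inside the rim. I gripped it again and put it back in the centre; the tray stayed about 4–7 mm and 2° off its slot.
- **Flap:** I pushed it shut twice. Both pushes ended on a hard stop at the same place, and in the last picture, more than a second after I let go, it was still up.
- **Small mismatch:** The flap's edge appeared about 2 px (2–3 mm) from where I predicted it. I put this down to calibration and shelf-pose error, so the catch angle itself is not measured more finely than that.

I did not go near the hammer, extractor or bushing.

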